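# Click a print counter's thumbwheels home

## Robot

A 7-joint arm with a two-finger parallel gripper is mounted at the origin on a cart in front of the work surface, level with it; the furniture and walls round the work are solid. World frame = base frame: x ahead of the robot, y to its left, z up, the work surface at z = 0. Lengths are in m, angles in rad, forces in N, time in s.
With the tool pointing down it reaches from about 0.425 to 0.8 m from the base axis. Payload 8.3 kg.
Tool frame: the origin (TCP) lies midway between the tips of the shut fingers; the grasp point (between the pads) lies 19 mm behind it; y points along the fingers, x is the direction in which the jaws open and shut, and the axes are right-handed (so a half turn about y gives the same grasp; the last joint's range is limited). The gripper opens to 85 mm and grips with 20 to 120 N. Pads are 22 mm wide; open, the fingers measure 114 mm over their backs; the gripper's body (76 mm by 85 mm) begins 54 mm behind the grasp point. The pads swing forward as they close: fully open they stand 13 mm farther back than shut.
Start: joints at [-1.282, 0.383, 0.016, 1.37, -0.006, 1.388, -0.046], TCP at [0.215, 0.587, 0.231] pointing down, gripper open.
Joint ranges: [-2.95, 2.95], [-0.25, 2.06], [-1.52, 1.56], [0.18, 2.33], [-1.44, 4.58], [0.02, 2.06], [-3.01, 3.01]. Speed limits (rad/s): [2.39, 2.39, 3.01, 3.01, 3.14, 3.14, 3.14].

## Interface

Orientations are given as a rotation vector (axis times angle).
In Python, from rig import bot gives the robot as it stands. The module is installed in compiled form; this text tells all that it offers.
- The arm moves only by the tool step_arm, never from a script. Its argument "rows" is a list of rows, each a list of 7 numbers: the opening, from -1 (shut) to 1 (fully open), then the shift along the tool's x, y, z in cm, then the turn, a rotation vector about the tool's x, y, z in degrees. A call has 1 to 20 rows; each row is the pose to reach, as a shift and turn from the pose commanded when the call began, along the tool's axes at that moment; what a row does not reach only later rows make up. A row lasts 1/10 s, in which the tool goes at most 50 mm and 8.59 degrees, less where a joint would pass 70% of its speed; a pose out of reach is approached as far as the arm can. A call with a gripper value outside its range is refused whole. The fingers move at their own pace and stop on an object; the grip force is fixed at half the most. Time passes only in rows, so rows that repeat a pose let the fingers close. It gives the time, the measured TCP pose, the force and the opening at its end, in the units of the state.
- bot.state(): the state, without advancing time (a new reading comes with each control period).
- bot.get_image(name): name is "scene" or "top" or "wrist"; returns a dict with "img" (480x640x3 uint8, red, green, blue), "vfov" (degrees; the focal length in pixels is half the picture's height over the tangent of half this angle, whatever the lens; pixels are square), "cx", "cy" (the principal point, pixels), "eye" and "attitude" of the camera in the world. Camera axes: x right, y down, z forward; pixel columns grow to the right and rows downward; lengths in m; the calibration is good to about 2 mm. A picture is of the moment at which its call begins. There is no depth.
- bot.hand_in(): hands the job in, once; it reports no verdict.
Trained networks look in a picture, given as the dict that the camera call returned (one of the last four; its "shot" number tells which), for a name from the list of things; names that differ only in an ending like _2 or _b are one class to them, and where a whole thing is asked for, a point or a joint stands for the part that bears it (a point fixed in the world has none). Each returns a list of dicts, best first, with "conf" (0 to 1); they miss things now and then, are a little off and sometimes report something else, mostly with a low value. They report only what shows in the picture. A call takes as long as a camera call.
- bot.search_frame(picture, query): "extent" ([left, top, right, bottom] in pixels, round what is visible of it).
The state is a dict: "clock": time; "joint_pos": joint angles; "qvel": joint speeds; "joint_efforts": joint torques, N m; "position": TCP position; "eef_rot": TCP orientation; "ft_force": force on the tool from outside, world axes, zero at the start; "torque": the same for the moment, N m; "grip_width": finger opening in m.
Only numpy, scipy, OpenCV 4.12 (cv2) and the standard library are available. Lean on these libraries where they do the work, as an engineer would, in place of code of your own. Each camera call takes 0.05 s, during which the arm holds its last target. There are 200 camera calls.

## Task

Get the bench print counter ready for the next run: with a fingertip, flick the lugs of both star thumbwheels counter-clockwise (seen from above), click by click, until each wheel's raised index rib points at the fixed pointer post behind it, without running a wheel past its pointer. Push gently, pinch and lift nothing, and leave the jars, tape, clamp and pen round the counter where they are.

Things in the scene. Friction and masses are not known exactly. Their poses are not given: they have to be found in the camera images.
- counter: grey print counter fixed to the bench; case 130 mm deep (x), 280 wide (y), 38 high, flat top; 330 mm wide strap, 6 mm high, beneath. Origin: centre of underside; x points to its back, away from the robot (turned up to 0.3 rad), y left, z up. Wheel axes at x=0, y=+70 mm (left) and -70 mm (right); behind each, at x=52 to 63 mm, a 12 mm wide pointer post rises to 64 mm above the bench
- left_wheel (a joint): black star thumbwheel flat on the left end of the counter, vertical axis. Value in rad: 0 = index rib at the pointer post; grows counter-clockwise from above; one click is 1.047 (60 deg). Starts 1 to 3 clicks short (about -1.05, -2.09 or -3.14). A sprung detent holds every click; 2 to 4 N on a lug turns it, and past half-way (30 deg) it snaps to the next click by itself
- right_wheel (a joint): black star thumbwheel flat on the right end of the counter, vertical axis. Value in rad: 0 = index rib at the pointer post; grows counter-clockwise from above; one click is 1.047 (60 deg). Starts 1 to 3 clicks short (about -1.05, -2.09 or -3.14). A sprung detent holds every click; 2 to 4 N on a lug turns it, and past half-way (30 deg) it snaps to the next click by itself
- left_wheel_hub (a point): centre of the left wheel's top face, on its axis, 58 mm above the bench. Six straight lugs, 60 deg apart, 8 mm wide, reach from the 26 mm radius hub to 48 mm radius; lugs and hub stand from 40 to 58 mm above the bench. At every click one lug points straight at the pointer post (counter +x) and the opposite one straight at the case's front edge
- right_wheel_hub (a point): centre of the right wheel's top face, on its axis, 58 mm above the bench. Six straight lugs, 60 deg apart, 8 mm wide, reach from the 26 mm radius hub to 48 mm radius; lugs and hub stand from 40 to 58 mm above the bench. At every click one lug points straight at the pointer post (counter +x) and the opposite one straight at the case's front edge
- left_wheel_index (a point): outer end of the left wheel's index rib (a radial aluminium bar 6 mm wide, raised 4 mm above one lug), 46 mm from the axis, 58 mm above the bench
- right_wheel_index (a point): outer end of the right wheel's index rib (as on the left wheel)
- front_jar: loose bystander: ink jar, 55 mm across and 55 mm high, standing in front of the counter, in the middle; origin at the centre of its underside
- back_jar: loose bystander: small ink jar, 47 mm across and 42 mm high, behind the counter; origin at the centre of its underside
- tape_roll: loose bystander: roll of masking tape lying flat, 104 mm across, 25 mm high, right of the counter; origin at the centre of its underside
- clamp: loose bystander: spring clamp lying flat, 47 x 104 x 16 mm, left of the counter; origin at the centre of its underside
- pen: loose bystander: marker pen lying flat, 17 x 135 x 16 mm, behind the counter; origin at the centre of its underside

How it is judged:
At the end, for the whole second after the job is handed in: both wheels rest in the click where the index rib points at the pointer (within 0.2 rad), and the five bystanders are within 20 mm of where they stood (value of joint left_wheel between -0.2 and 0.2 rad and velocity of joint left_wheel between -0.1 and 0.1 rad/s and value of joint right_wheel between -0.2 and 0.2 rad and velocity of joint right_wheel between -0.1 and 0.1 rad/s and distance of each of front_jar, back_jar, tape_roll, clamp, pen from where it was at the start of the episode below 0.02 m); the robot touches nothing.
It fails at once if a wheel is run past its pointer (over 0.75 rad beyond it) (value of joint any of left_wheel, right_wheel above 0.75 rad).
It fails at once if a wheel is turned backwards beyond the third click short of its pointer (below -3.95 rad) (value of joint any of left_wheel, right_wheel below -3.95 rad).
It fails at once if the counter is handled roughly (over 30 N from the fingers) (contact force between the fingers and counter above 30 N).
It fails at once if a bystander is displaced by over 20 mm or lifted by over 10 mm (distance of any of front_jar, back_jar, tape_roll, clamp, pen from where it was at the start of the episode above 0.02 m or height (world z) of any of front_jar, back_jar, tape_roll, clamp, pen above 0.01 m).
It also fails if it takes over 64 s, if anything falls off the work surface, if the arm or the gripper's body presses on something with over 40 N, if the wrist force passes 120 N, or if a joint passes its speed limit or range.

## Working session

There is one attempt and no reset: what is moved stays moved. The work goes in short steps, Python scripts to look and compute and a tool call to move; the robot and the scene stay as the last step left them, time stands still between calls to the robot, and variables do not carry over. Pictures are saved under pics/ and viewed, about 8 in all and at most 12, crops included, and the job is handed in when it is done.

Besides the shell and the picture viewer there is one more tool, called by a JSON object that holds its "method" and its "body", one argument or row to a line. step_arm: Moves the arm, as the interface text tells. Its arguments: {"type":"object","properties":{"rows":{"type":"array"}},"required":["rows"]}

```bash
mkdir -p pics
cat > h.py <<'E'
from rig import bot
import numpy as np, cv2
from scipy.spatial.transform import Rotation as R
def K(p):
    f=240/np.tan(np.radians(p["vfov"])/2); return f,p["cx"],p["cy"]
def Rc(p):
    a=np.array(p["attitude"],float)
    return a if a.shape==(3,3) else R.from_rotvec(a).as_matrix()
def ray(p,u,v,z):
    f,cx,cy=K(p); d=Rc(p)@np.array([(u-cx)/f,(v-cy)/f,1]); e=np.array(p["eye"])
    return e+d*(z-e[2])/d[2]
def proj(p,X):
    f,cx,cy=K(p); c=Rc(p).T@(np.array(X)-p["eye"]); return np.array([cx+f*c[0]/c[2],cy+f*c[1]/c[2]])
def save(p,n): cv2.imwrite(f"pics/{n}.png",p["img"][:,:,::-1])
E
python3 - <<'E'
from h import *
s=bot.state(); print(s["position"],s["eef_rot"],s["clock"],s["grip_width"])
for n in("top","scene"):
    p=bot.get_image(n); save(p,n+"0"); print(n,p["vfov"],p["eye"],p["attitude"],p["cx"],p["cy"], [k for k in p])
    for q,z in (("left_wheel_hub",.058),("right_wheel_hub",.058),("left_wheel_index",.062),("right_wheel_index",.062),("counter",.038),("front_jar",.03),("back_jar",.02),("tape_roll",.012),("clamp",.008),("pen",.008)):
        for d in bot.search_frame(p,q)[:2]:
            e=d["extent"]; print(q,round(d["conf"],2),np.round(e),np.round(ray(p,(e[0]+e[2])/2,(e[1]+e[3])/2,z),3))
E
```

```text
[0.21512879 0.58626728 0.23027299] [-1.35646669 -0.94513301  0.94782397] 0.0 0.08531561977429493
top 46.0035400497678 [0.35825    0.02837274 1.2326488 ] [-2.10591113  2.13162524 -0.20612703] 314.4215155842424 241.115236967508 ['img', 'vfov', 'cx', 'cy', 'eye', 'attitude', 'shot']
left_wheel_hub 0.93 [319. 222. 359. 268.] [ 0.581 -0.024  0.058]
right_wheel_hub 0.93 [381. 222. 424. 267.] [ 0.58  -0.158  0.058]
right_wheel_hub 0.55 [450. 218. 495. 267.] [ 0.583 -0.307  0.058]
left_wheel_index 0.88 [318. 220. 356. 264.] [ 0.587 -0.02   0.062]
right_wheel_index 0.88 [384. 228. 425. 266.] [ 0.575 -0.161  0.062]
counter 0.95 [295. 213. 442. 280.] [ 0.58  -0.088  0.038]
front_jar 0.31 [317. 221. 356. 265.] [ 0.592 -0.02   0.03 ]
back_jar 0.59 [384. 229. 424. 267.] [ 0.58  -0.168  0.02 ]
tape_roll 0.77 [448. 220. 496. 267.] [ 0.59  -0.319  0.012]
clamp 0.86 [244. 250. 288. 273.] [0.556 0.135 0.008]
pen 0.62 [381. 192. 441. 215.] [ 0.682 -0.189  0.008]
pen 0.46 [450. 219. 497. 268.] [ 0.59  -0.323  0.008]
scene 57.553306010301284 [ 0.15697238 -0.49300435  0.56892067] [-2.09244045  0.72057117 -0.37609275] 317.9814554404081 235.60331883616152 ['img', 'vfov', 'cx', 'cy', 'eye', 'attitude', 'shot']
left_wheel_hub 0.9 [316. 247. 366. 284.] [ 0.578 -0.027  0.058]
left_wheel_hub 0.65 [277. 301. 309. 348.] [ 0.423 -0.093  0.058]
right_wheel_hub 0.88 [365. 290. 424. 332.] [ 0.57  -0.17   0.058]
left_wheel_index 0.56 [317. 250. 370. 283.] [ 0.576 -0.036  0.062]
counter 0.86 [292. 244. 449. 376.] [ 0.556 -0.131  0.038]
front_jar 0.66 [316. 252. 366. 281.] [ 0.598 -0.004  0.03 ]
front_jar 0.57 [276. 302. 306. 346.] [ 0.435 -0.068  0.03 ]
back_jar 0.89 [391. 258. 420. 290.] [ 0.69 -0.09  0.02]
tape_roll 0.59 [438. 349. 513. 416.] [ 0.594 -0.32   0.012]
clamp 0.87 [264. 231. 306. 263.] [0.564 0.139 0.008]
pen 0.61 [423. 281. 468. 335.] [ 0.688 -0.19   0.008]
```

Run:
```python
import cv2,numpy as np
t=cv2.imread("pics/top0.png")[170:310,230:510]; s=cv2.imread("pics/scene0.png")[220:420,250:520]
a=cv2.resize(t,(800,400),interpolation=cv2.INTER_CUBIC); cv2.imwrite("pics/t1.png",a)
cv2.imwrite("pics/s1.png",cv2.resize(s,None,fx=2.96,fy=2.96,interpolation=cv2.INTER_CUBIC))
```

```text
(no output)
```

View pics/t1.png

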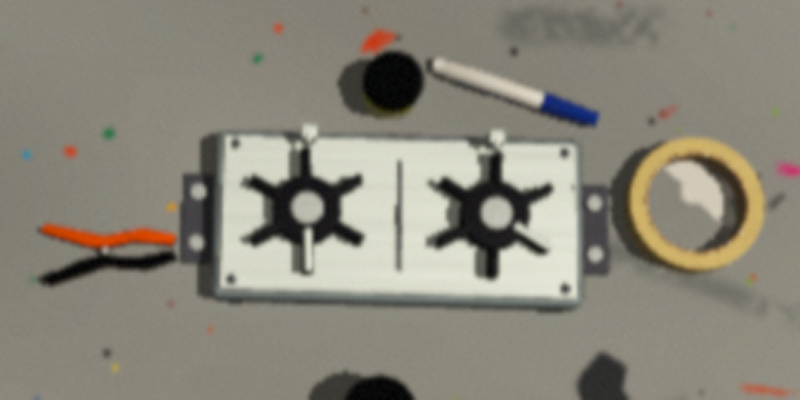

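View pics/s1.png

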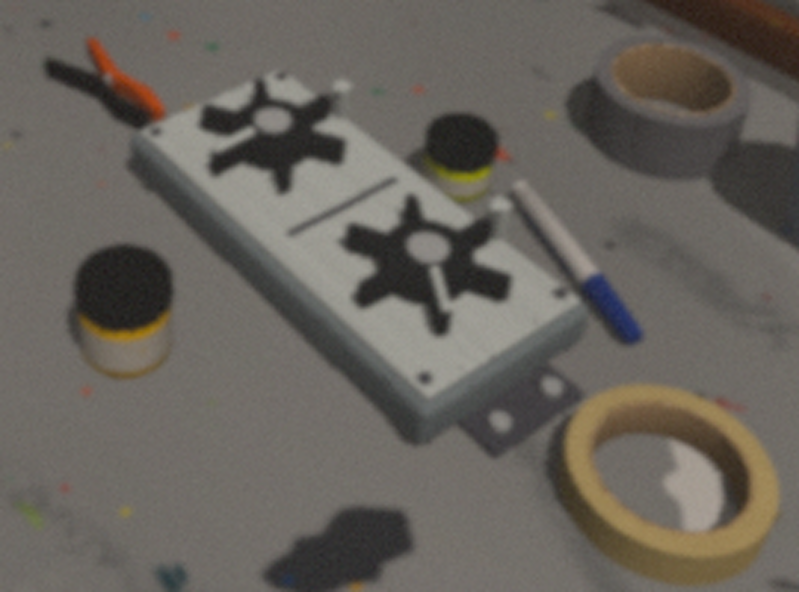

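Top view: the left wheel's rib points at the front, so about -3.14 (3 clicks short). The right wheel's rib points front-right, so about -2.09 (2 clicks short). The scene view agrees. Next I'll refine the hub positions and look at the tool axes.

Run:
```python
from h import *
s=bot.state(); T=R.from_rotvec(s["eef_rot"]).as_matrix(); print("tool axes (cols)\n",T.round(3))
p=bot.get_image("top"); g=cv2.cvtColor(p["img"],cv2.COLOR_RGB2GRAY)
hubs=[]
for (u,v) in ((337,243),(404,244)):
    w=g[v-9:v+10,u-9:u+10].astype(float); m=(w>110).astype(np.uint8)
    n,l,st,c=cv2.connectedComponentsWithStats(m); k=l[9,9]; uv=c[k]+[u-9,v-9]
    X=ray(p,*uv,.059); hubs.append(X); print(uv,st[k],X.round(4))
d=hubs[0]-hubs[1]; print("dist",np.linalg.norm(d),"yaw",np.arctan2(-d[0],d[1]))
for q,z in (("front_jar",.055),("back_jar",.042)):
    pass
u,v=230+380/2.857,170+400/2.857; print("jar top approx",ray(p,u,v,.055))
```

```text
tool axes (cols)
 [[ 0.345 -0.    -0.939]
 [ 0.939 -0.     0.345]
 [-0.    -1.     0.   ]]
[337.14285714 242.09183673] [ 4  3 11 11 98] [ 0.587  -0.0202  0.059 ]
[403.31632653 244.07142857] [ 3  4 11 11 98] [ 0.581  -0.1599  0.059 ]
dist 0.13985377985301112 yaw -0.04280199274337569
jar top approx [ 0.44366594 -0.07113855  0.055     ]
```

{"method": "step_arm", "body": {
  "rows": [
    [-1,-11,2,-12,0,18,0],
    [-1,-11,2,-12,0,18,0],
    [-1,-11,2,-12,0,18,0],
    [-1,-11,2,-12,0,18,0],
    [-1,-22,4,-24,0,36,0],
    [-1,-22,4,-24,0,36,0],
    [-1,-22,4,-24,0,36,0],
    [-1,-22,4,-24,0,36,0],
    [-1,-33,6,-36,0,54,0],
    [-1,-33,6,-36,0,54,0],
    [-1,-33,6,-36,0,54,0],
    [-1,-33,6,-36,0,54,0],
    [-1,-44.4,8,-48.4,0,72.3,0],
    [-1,-44.4,8,-48.4,0,72.3,0],
    [-1,-44.4,8,-48.4,0,72.3,0],
    [-1,-44.4,8,-48.4,0,72.3,0],
    [-1,-44.4,8,-48.4,0,72.3,0],
    [-1,-44.4,8,-48.4,0,72.3,0]
  ]
}}

```text
clock: 2.95
position: [0.5168, 0.004, 0.1512]
eef_rot: [-1.57, 0.033, -0.033]
ft_force: [-0.3, -0.3, 0.4]
grip_width: 0.0001
```

```bash
cat >> h.py <<'E'
L=np.array([.587,-.0202]);RR=np.array([.581,-.1599]);ex=np.array([.9991,-.0428]);ey=np.array([.0428,.9991])
def loc():
    s=bot.state(); T=R.from_rotvec(s["eef_rot"]).as_matrix(); q=np.array(s["position"])
    print("t",round(s["clock"],2),"pos",q.round(4),"F",np.round(s["ft_force"],1),"g",round(s["grip_width"],3))
    print("tool x",T[:,0].round(3),"y",T[:,1].round(3),"z",T[:,2].round(3))
    for n,h in(("L",L),("R",RR)): print(n,"counter mm",(1e3*np.array([(q[:2]-h)@ex,(q[:2]-h)@ey])).round(1))
E
python3 - <<'E'
from h import *
loc(); p=bot.get_image("wrist"); save(p,"w1")
for q in("left_wheel_hub","right_wheel_hub"):
    for d in bot.search_frame(p,q)[:2]:
        e=d["extent"]; print(q,round(d["conf"],2),np.round(e),ray(p,(e[0]+e[2])/2,(e[1]+e[3])/2,.058).round(4))
for h in(L,RR): print(proj(p,[*h,.059]).round(1))
E
```

```text
t 2.95 pos [0.5168 0.004  0.1512] F [-0.3 -0.3  0.4] g 0.0
tool x [ 0.999 -0.042 -0.   ] y [-0.  0. -1.] z [0.042 0.999 0.   ]
L counter mm [-71.2  21.2]
R counter mm [-71.2 161. ]
left_wheel_hub 0.59 [351. 202. 505. 337.] [ 0.5866 -0.0166  0.058 ]
right_wheel_hub 0.66 [439. 399. 458. 426.] [ 0.6037 -0.1213  0.058 ]
[428.8 275.3]
[414.3 461.4]
```

View pics/w1.png

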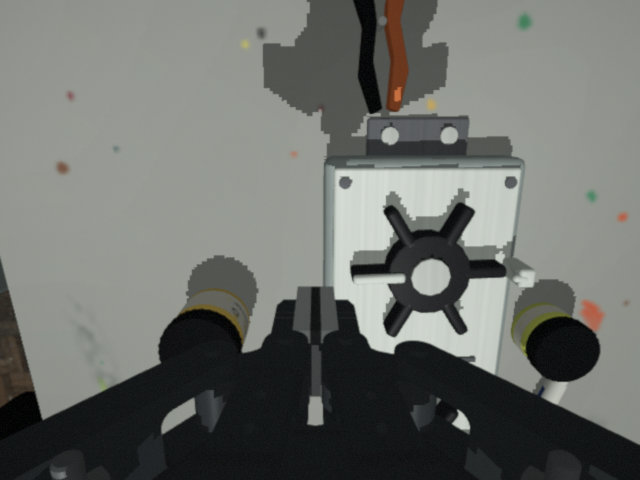

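The wrist view shows the left hub at (431,277) against a predicted (429,275). The rib points at the robot, so this wheel is 3 clicks short. I'm lowering in front of the wheel and moving into the gap.

{"method": "step_arm", "body": {
  "rows": [
    [-1,0,5,0,0,0,0],
    [-1,0,8,0,0,0,0],
    [-1,0,9.5,0,0,0,0],
    [-1,0,10.4,0,0,0,0],
    [-1,0,10.4,0,0,0,0],
    [-1,1,10.4,0,0,0,0],
    [-1,2,10.4,0,0,0,0],
    [-1,2.5,10.4,0,0,0,0],
    [-1,2.5,10.4,0,0,0,0]
  ]
}}

```text
clock: 4.0
position: [0.5431, 0.002, 0.0479]
eef_rot: [-1.571, 0.032, -0.035]
ft_force: [0.2, -0.7, -0.4]
grip_width: 0.0001
```

{"method": "step_arm", "body": {
  "rows": [
    [-1,0,0,-0.2,0,0,0],
    [-1,0,0,-0.4,0,0,0],
    [-1,0,0,-0.6,0,0,0],
    [-1,0,0,-0.8,0,0,0],
    [-1,0,0,-1.0,0,0,0],
    [-1,0,0,-1.2,0,0,0],
    [-1,0,0,-1.4,0,0,0],
    [-1,0,0,-1.6,0,0,0]
  ]
}}

```text
clock: 4.8
position: [0.5411, -0.0136, 0.0473]
eef_rot: [-1.57, 0.033, -0.033]
ft_force: [0.1, 3.1, -0.6]
grip_width: 0.0
```

Run:
```python
from h import *
loc()
```

```text
t 4.8 pos [ 0.5411 -0.0136  0.0473] F [ 0.1  3.1 -0.6] g 0.0
tool x [ 0.999 -0.042  0.   ] y [ 0.  0. -1.] z [0.042 0.999 0.   ]
L counter mm [-46.2   4.6]
R counter mm [-46.1 144.4]
```

Contact is about 3 N, as expected. I'll push on to finish the click.

{"method": "step_arm", "body": {
  "rows": [
    [-1,0,0,-0.2,0,0,0],
    [-1,0,0,-0.4,0,0,0],
    [-1,0,0,-0.6,0,0,0],
    [-1,0,0,-0.8,0,0,0],
    [-1,0,0,-1.0,0,0,0],
    [-1,0,0,-1.2,0,0,0],
    [-1,0,0,-1.4,0,0,0],
    [-1,0,0,-1.6,0,0,0],
    [-1,0,0,-1.8,0,0,0],
    [-1,0,0,-2.0,0,0,0],
    [-1,0,0,-2.2,0,0,0],
    [-1,0,0,-2.3,0,0,0],
    [-1,0,0,-2.3,0,0,0]
  ]
}}

```text
clock: 6.1
position: [0.54, -0.0371, 0.0473]
eef_rot: [-1.571, 0.034, -0.034]
ft_force: [-0.4, 0.3, -0.2]
grip_width: 0.0
```

Run:
```python
from h import *
loc(); a=[]
for n,X in(("top",None),("wrist",None)):
    p=bot.get_image(n); 
    u,v=proj(p,[*L,.06]).astype(int); r=35 if n=="top" else 110
    c=np.ascontiguousarray(p["img"][max(0,v-r):v+r,max(0,u-r):u+r,::-1]); a.append(cv2.resize(c,(400,400),interpolation=cv2.INTER_CUBIC))
cv2.imwrite("pics/c1.png",np.hstack(a))
```

```text
t 6.1 pos [ 0.54   -0.0371  0.0473] F [-0.4  0.3 -0.2] g 0.0
tool x [ 0.999 -0.043 -0.   ] y [-0. -0. -1.] z [ 0.043  0.999 -0.   ]
L counter mm [-46.3 -18.9]
R counter mm [-46.3 120.9]
```

View pics/c1.png

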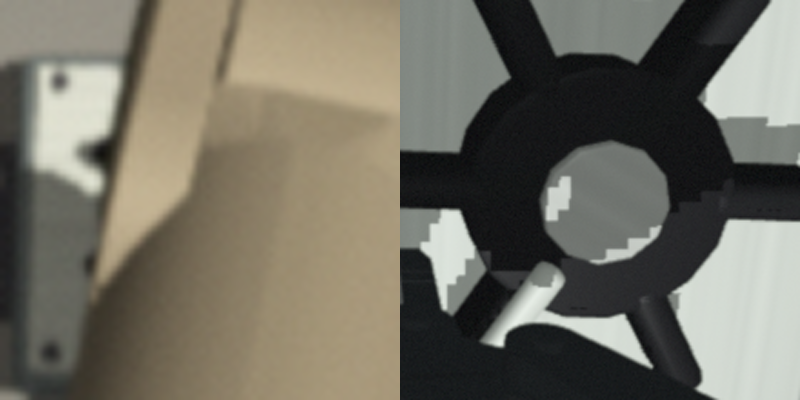

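The left rib has moved one click, from the front to front-right, with no residual force. I'm repeating the same stroke.

{"method": "step_arm", "body": {
  "rows": [
    [-1,-1.5,0,0,0,0,0],
    [-1,-2.6,0,0,0,0,0],
    [-1,-2.6,0,0,0,0,0],
    [-1,-2.6,0,2,0,0,0],
    [-1,-2.6,0,4,0,0,0],
    [-1,-2.6,0,4,0,0,0],
    [-1,-1.3,0,4,0,0,0],
    [-1,0,0,4,0,0,0],
    [-1,0,0,4,0,0,0]
  ]
}}

```text
clock: 7.1
position: [0.5434, 0.0026, 0.0476]
eef_rot: [-1.571, 0.032, -0.035]
ft_force: [0.6, 0.3, -0.8]
grip_width: 0.0002
```

{"method": "step_arm", "body": {
  "rows": [
    [-1,0,0,-0.3,0,0,0],
    [-1,0,0,-0.6,0,0,0],
    [-1,0,0,-0.8,0,0,0],
    [-1,0,0,-1.0,0,0,0],
    [-1,0,0,-1.2,0,0,0],
    [-1,0,0,-1.4,0,0,0],
    [-1,0,0,-1.6,0,0,0],
    [-1,0,0,-1.8,0,0,0],
    [-1,0,0,-2.0,0,0,0],
    [-1,0,0,-2.2,0,0,0],
    [-1,0,0,-2.4,0,0,0],
    [-1,0,0,-2.6,0,0,0],
    [-1,0,0,-2.8,0,0,0],
    [-1,0,0,-3.0,0,0,0],
    [-1,0,0,-3.2,0,0,0],
    [-1,0,0,-3.5,0,0,0],
    [-1,0,0,-3.8,0,0,0],
    [-1,0,0,-4.0,0,0,0],
    [-1,0,0,-4.0,0,0,0]
  ]
}}

```text
clock: 9.0
position: [0.5399, -0.0375, 0.0473]
eef_rot: [-1.571, 0.034, -0.034]
ft_force: [-0.3, -0.2, 1.1]
grip_width: 0.0001
```

Run:
```python
from h import *
loc(); p=bot.get_image("wrist"); save(p,"w2")
```

```text
t 9.0 pos [ 0.5399 -0.0375  0.0473] F [-0.3 -0.2  1.1] g 0.0
tool x [ 0.999 -0.044 -0.   ] y [-0. -0. -1.] z [ 0.044  0.999 -0.   ]
L counter mm [-46.3 -19.3]
R counter mm [-46.3 120.6]
```

View pics/w2.png

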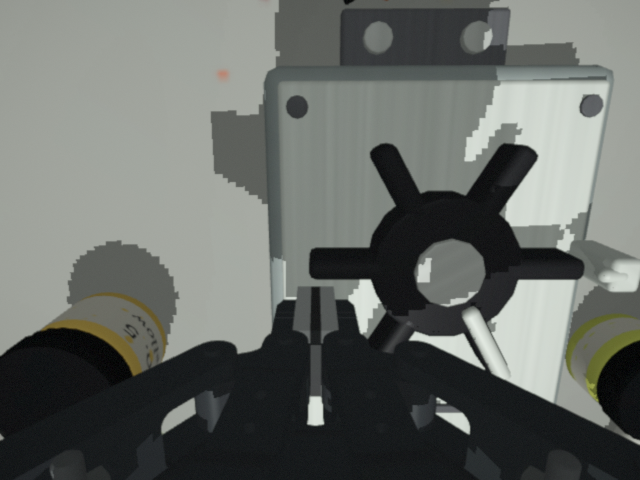

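The rib now points back-right, from (468,310) to (500,370), so one click remains. I'll do the third stroke, then withdraw and lift.

{"method": "step_arm", "body": {
  "rows": [
    [-1,-1.5,0,0,0,0,0],
    [-1,-2.6,0,0,0,0,0],
    [-1,-2.6,0,0,0,0,0],
    [-1,-2.6,0,2,0,0,0],
    [-1,-2.6,0,4,0,0,0],
    [-1,-2.6,0,4,0,0,0],
    [-1,-1.3,0,4,0,0,0],
    [-1,0,0,4,0,0,0],
    [-1,0,0,4,0,0,0]
  ]
}}

```text
clock: 9.95
position: [0.5433, 0.0026, 0.0476]
eef_rot: [-1.571, 0.032, -0.035]
ft_force: [-0.3, 0.0, 0.1]
grip_width: 0.0001
```

{"method": "step_arm", "body": {
  "rows": [
    [-1,0,0,-0.3,0,0,0],
    [-1,0,0,-0.6,0,0,0],
    [-1,0,0,-0.8,0,0,0],
    [-1,0,0,-1.0,0,0,0],
    [-1,0,0,-1.2,0,0,0],
    [-1,0,0,-1.4,0,0,0],
    [-1,0,0,-1.6,0,0,0],
    [-1,0,0,-1.8,0,0,0],
    [-1,0,0,-2.0,0,0,0],
    [-1,0,0,-2.2,0,0,0],
    [-1,0,0,-2.4,0,0,0],
    [-1,0,0,-2.6,0,0,0],
    [-1,0,0,-2.8,0,0,0],
    [-1,0,0,-3.0,0,0,0],
    [-1,0,0,-3.2,0,0,0],
    [-1,0,0,-3.5,0,0,0],
    [-1,0,0,-3.8,0,0,0],
    [-1,0,0,-4.0,0,0,0],
    [-1,0,0,-4.0,0,0,0]
  ]
}}

```text
clock: 11.85
position: [0.5399, -0.0375, 0.0473]
eef_rot: [-1.571, 0.034, -0.034]
ft_force: [-0.2, 0.4, 0.2]
grip_width: -0.0005
```

{"method": "step_arm", "body": {
  "rows": [
    [-1,-1.5,0,0,0,0,0],
    [-1,-2.6,0,0,0,0,0],
    [-1,-2.6,0,0,0,0,0],
    [-1,-2.6,-5,0,0,0,0],
    [-1,-2.6,-10,0,0,0,0],
    [-1,-2.6,-10,0,0,0,0],
    [-1,-2.6,-10,-5,0,0,0],
    [-1,-2.6,-10,-10,0,0,0],
    [-1,-2.6,-10,-10,0,0,0],
    [-1,-2.6,-10,-10,0,0,0]
  ]
}}

```text
clock: 12.85
position: [0.5098, -0.1373, 0.1475]
eef_rot: [-1.571, 0.036, -0.037]
ft_force: [-0.3, 0.2, -0.2]
grip_width: 0.0001
```

Run:
```python
from h import *
loc(); p=bot.get_image("wrist"); save(p,"w3"); print(proj(p,[*L,.059]),proj(p,[*RR,.059]))
```

```text
t 12.85 pos [ 0.5098 -0.1373  0.1475] F [-0.3  0.2 -0.2] g 0.0
tool x [ 0.999 -0.046  0.001] y [ 0.001 -0.    -1.   ] z [ 0.046  0.999 -0.   ]
L counter mm [ -72.2 -120.3]
R counter mm [-72.1  19.5]
[451.73312484  18.81497374] [432.20580232 274.30946574]
```

View pics/w3.png

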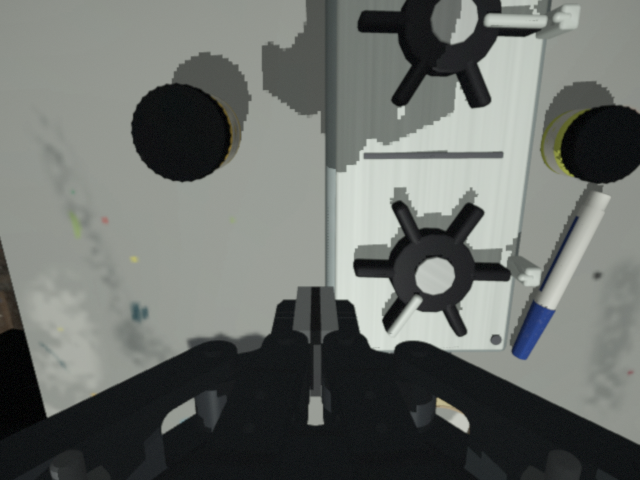

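The left rib now points at its post (rib to (545,20), post at (568,18)). The right wheel's rib is at front-right, so 2 clicks remain. The jars and pen haven't moved. I'm using the same strokes on the right wheel.

{"method": "step_arm", "body": {
  "rows": [
    [-1,0,5,0,0,0,0],
    [-1,0,8,0.1,0,0,0],
    [-1,0,9.5,0.1,0,0,0],
    [-1,0,10,0.1,0,0,0],
    [-1,0,10,0.1,0,0,0],
    [-1,1,10,0.1,0,0,0],
    [-1,2,10,0.1,0,0,0],
    [-1,2.6,10,0.1,0,0,0],
    [-1,2.6,10,0.1,0,0,0]
  ]
}}

```text
clock: 13.8
position: [0.5374, -0.1358, 0.0479]
eef_rot: [-1.571, 0.032, -0.034]
ft_force: [0.4, -0.9, 1.0]
grip_width: -0.0002
```

{"method": "step_arm", "body": {
  "rows": [
    [-1,0,0,-0.3,0,0,0],
    [-1,0,0,-0.6,0,0,0],
    [-1,0,0,-0.8,0,0,0],
    [-1,0,0,-1.0,0,0,0],
    [-1,0,0,-1.2,0,0,0],
    [-1,0,0,-1.4,0,0,0],
    [-1,0,0,-1.6,0,0,0],
    [-1,0,0,-1.8,0,0,0],
    [-1,0,0,-2.0,0,0,0],
    [-1,0,0,-2.2,0,0,0],
    [-1,0,0,-2.4,0,0,0],
    [-1,0,0,-2.6,0,0,0],
    [-1,0,0,-2.8,0,0,0],
    [-1,0,0,-3.0,0,0,0],
    [-1,0,0,-3.2,0,0,0],
    [-1,0,0,-3.5,0,0,0],
    [-1,0,0,-3.8,0,0,0],
    [-1,0,0,-4.0,0,0,0],
    [-1,0,0,-4.0,0,0,0]
  ]
}}

```text
clock: 15.7
position: [0.5339, -0.1765, 0.0473]
eef_rot: [-1.571, 0.034, -0.034]
ft_force: [-0.8, 0.1, 0.4]
grip_width: 0.0001
```

Run:
```python
from h import *
loc(); p=bot.get_image("wrist"); save(p,"w4")
```

```text
t 15.7 pos [ 0.5339 -0.1765  0.0473] F [-0.8  0.1  0.4] g 0.0
tool x [ 0.999 -0.044 -0.   ] y [-0. -0. -1.] z [ 0.044  0.999 -0.   ]
L counter mm [ -46.4 -158.5]
R counter mm [-46.4 -18.6]
```

View pics/w4.png

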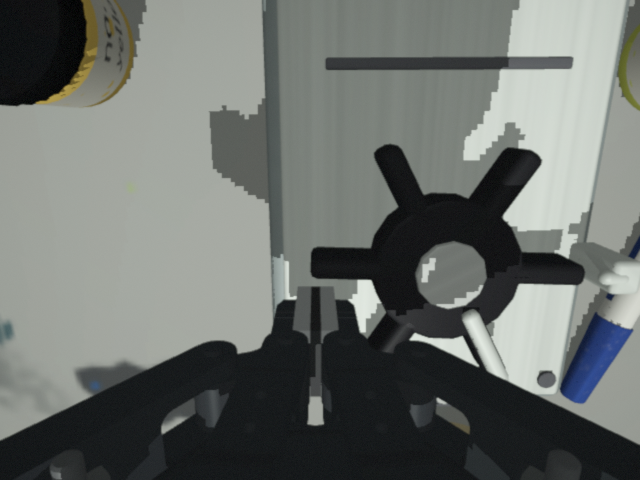

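The right rib is at back-right, from (468,315) to (500,375), so one click remains. This is the last stroke, then I'll retreat.

{"method": "step_arm", "body": {
  "rows": [
    [-1,-1.5,0,0,0,0,0],
    [-1,-2.6,0,0,0,0,0],
    [-1,-2.6,0,0,0,0,0],
    [-1,-2.6,0,2,0,0,0],
    [-1,-2.6,0,4,0,0,0],
    [-1,-2.6,0,4,0,0,0],
    [-1,-1.3,0,4,0,0,0],
    [-1,0,0,4,0,0,0],
    [-1,0,0,4,0,0,0]
  ]
}}

```text
clock: 16.65
position: [0.5374, -0.136, 0.0475]
eef_rot: [-1.571, 0.032, -0.034]
ft_force: [-0.4, 0.3, -0.2]
grip_width: 0.0003
```

{"method": "step_arm", "body": {
  "rows": [
    [-1,0,0,-0.3,0,0,0],
    [-1,0,0,-0.6,0,0,0],
    [-1,0,0,-0.8,0,0,0],
    [-1,0,0,-1.0,0,0,0],
    [-1,0,0,-1.2,0,0,0],
    [-1,0,0,-1.4,0,0,0],
    [-1,0,0,-1.6,0,0,0],
    [-1,0,0,-1.8,0,0,0],
    [-1,0,0,-2.0,0,0,0],
    [-1,0,0,-2.2,0,0,0],
    [-1,0,0,-2.4,0,0,0],
    [-1,0,0,-2.6,0,0,0],
    [-1,0,0,-2.8,0,0,0],
    [-1,0,0,-3.0,0,0,0],
    [-1,0,0,-3.2,0,0,0],
    [-1,0,0,-3.5,0,0,0],
    [-1,0,0,-3.8,0,0,0],
    [-1,0,0,-4.0,0,0,0],
    [-1,0,0,-4.0,0,0,0]
  ]
}}

```text
clock: 18.55
position: [0.5339, -0.1765, 0.0473]
eef_rot: [-1.571, 0.034, -0.034]
ft_force: [-0.6, 0.2, -0.0]
grip_width: -0.0001
```

{"method": "step_arm", "body": {
  "rows": [
    [-1,-1.5,0,0,0,0,0],
    [-1,-2.6,0,0,0,0,0],
    [-1,-2.6,0,0,0,0,0],
    [-1,-2.6,-5,0,0,0,0],
    [-1,-2.6,-10,0,0,0,0],
    [-1,-2.6,-15,0,0,0,0],
    [-1,-2.6,-18,3,0,0,0],
    [-1,-2.6,-18,7,0,0,0],
    [-1,-2.6,-18,10,0,0,0],
    [-1,-2.6,-18,10,0,0,0],
    [-1,-2.6,-18,10,0,0,0]
  ]
}}

```text
clock: 19.65
position: [0.5127, -0.0739, 0.2274]
eef_rot: [-1.57, 0.032, -0.032]
ft_force: [0.4, -0.6, 0.3]
grip_width: 0.0001
```

Run:
```python
from h import *
loc(); p=bot.get_image("wrist"); save(p,"w5")
```

```text
t 19.65 pos [ 0.5127 -0.0739  0.2274] F [ 0.4 -0.6  0.3] g 0.0
tool x [ 0.999 -0.041  0.   ] y [ 0.  0. -1.] z [0.041 0.999 0.   ]
L counter mm [-72.  -56.8]
R counter mm [-72.  83.]
```

View pics/w5.png

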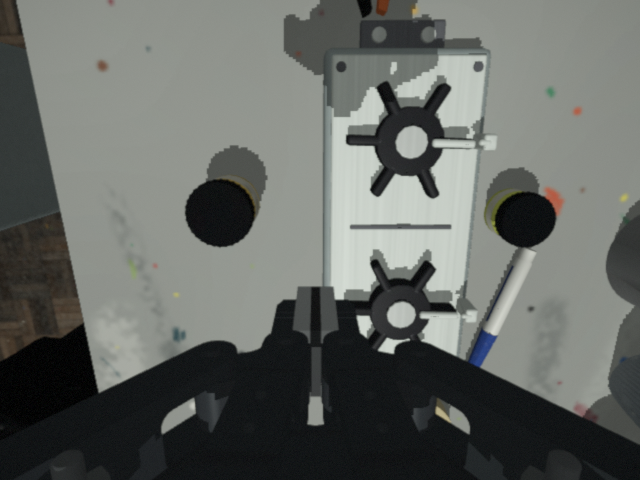

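Both ribs point at their posts: left at (490,142), right at (472,315). The jars and pen are undisturbed and the arm is clear, so I'm handing in.

Run:
```python
from h import *
bot.hand_in(); print(bot.state()["clock"])
```

```text
the job is handed in; nothing more can be done
the job is handed in; nothing more can be done
```

Both thumbwheels are set: I flicked the left wheel 3 clicks and the right wheel 2 clicks counter-clockwise with the shut fingertips. I handed the job in at about 20 s of the 64 s allowed.

- **Wheels:** the last wrist picture shows both index ribs lined up with their pointer posts, and neither wheel was run past.
- **Force:** the only reading taken while pushing a lug was about 3 N. At the end of each stroke the force was close to zero, and it was so again after the final lift with the arm clear of everything.
- **Bystanders:** the jars and pen looked unmoved in the last picture. The clamp and tape roll were mostly out of view, so I did not measure them. The tool never went near either.
- **Checks that disagreed:** the hub position from the top camera was within about 2 mm of the wrist view. The trained networks gave a few wrong labels early on, such as calling the wheels jars in the top view, and I ignored those.

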